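Unbolt the cooling cage and hold its gate ajar

TASK

The bolt on top of the small cooling cage's blue gate has sagged, so the tooth at its end is caught behind the bent-up lip of the brass keeper: take the bolt by its red knob, lift it over the lip while pulling it back along the gate, and draw it all the way back. Then swing the gate towards you until it stands about 30 degrees open and finish holding it there: the hinge is sprung, so do not let go, the program ends with the fingers still on the knob or gate. Leave the jar and vial in the cage and the things round it where they are.

Things in the scene. Friction and masses are not known exactly. Their poses are not given: they have to be found in the camera images.
- cage: wire cooling cage fixed to the bench (place varies, turned up to 0.3 rad), tray 110 x 290 mm. Origin: centre of the tray's underside. x axis through the gate into the cage (away from the robot), y along the closed gate from latch post to hinge post, z up. Posts, gate, bolt and keeper lie in its plane x = -45 mm; back and sides are 110 mm high.
- gate: blue-framed wire gate, 205 mm wide, 12 mm thick, top edge 140 mm above the bench, with the bolt on top of it. Origin on the hinge line at bench height; at the closed position its axes are those of the cage (the leaf runs along its -y) and it turns with the gate.
- bolt: steel bar of the barrel bolt, 10 mm diameter, 186 mm long, about 0.15 kg, on the gate's top in two guide loops (24 mm wide, tops 47 mm above the gate's top). Origin on the bar's axis under the knob, 160 mm above the bench while it sags; axes as the gate's. A tooth at its -y end reaches 17 mm below the axis. Bolt home: knob 28 mm from the loop on its -y side, 85 mm from the other.
- knob (a point): centre of the red knob: upright cylinder 18 mm diameter, 36 mm tall (18 mm above and below this point); 188 mm above the bench while the bolt sags. Best pinched from above across the gate, fingers one in front and one behind. It is free below: the bar (10 mm wide) runs 23 mm below this point.
- gate_hinge (a point): point on the gate's upright hinge line, at the height of the gate's top. The knob is 161 mm from this line with the bolt home, 116 mm with it fully drawn.
- keeper_lip_top (a point): middle of the top edge of the keeper's bent-up lip, 5 mm thick along the cage's y, on the latch post. While the bolt sags its tooth reaches 10 mm below this edge, on the -y side, and cannot be pulled past it; brass cheeks before and behind keep the gate from opening until the tooth has passed.
- bolt_lift (a joint): height by which the bolt is lifted in its worn guides, m: 0 sagging, stop at 0.016. It falls back under its weight. More than 0.011 is needed to pass the lip.
- bolt_draw (a joint): how far the bolt is drawn back along the gate (towards the hinge, the gate's +y), m: 0 fully home, 0.045 fully back (stop). Starts at 0 to 0.004; the lip stops it at about 0.006 unless lifted; from 0.022 on the tooth is clear of lip and cheeks. It stays where it is left, with about 1 N of friction.
- gate_swing (a joint): gate's angle, rad: 0 closed, growing as its free edge swings out towards the robot (clockwise seen from above), stop at 1.6. A spring closes it with 0.15 N m at 0 and 0.4 N m at 0.5 rad.
- jar: white jar with green lid, 52 mm wide, 67 mm high, standing in the cage; origin under its centre
- vial: small vial with black cap, 27 mm wide, 56 mm high, standing in the cage; origin under its centre
- bottle: amber bottle with white cap, 56 mm wide, 114 mm high, on the bench to the left; origin under its centre
- tape: roll of tape, 72 mm wide, 19 mm high, lying on the bench to the left; origin under its centre
- weight: brass weight, 25 mm wide, 30 mm high, on the bench to the right; origin under its centre
- blue_jar: white jar with blue lid, 58 mm wide, 83 mm high, on the bench behind the cage; origin under its centre

How it is judged:
By the outcome, as a careful person would: the job done as asked, in the order asked, and still so for the second after the job is handed in, while the arm keeps its last pose, push and grip.
It also fails if it takes over 32 s, if anything falls off the work surface, if the arm or the gripper's body presses on something with over 40 N, if the wrist force passes 120 N, or if a joint passes its speed limit or range.

ROBOT

A 6-joint arm with a two-finger parallel gripper is mounted at the origin on a cart in front of the work surface, level with it; the furniture and walls round the work are solid. World frame = base frame: x ahead of the robot, y to its left, z up, the work surface at z = 0. Lengths are in m, angles in rad, forces in N, time in s.
With the tool pointing down it reaches from about 0.3 to 0.75 m from the base axis. Payload 8.5 kg.
Tool frame: the origin (TCP) lies midway between the tips of the shut fingers; the grasp point (between the pads) lies 19 mm behind it; z points along the fingers, y is the direction in which the jaws open and shut (so a half turn about z gives the same grasp; the last joint's range is limited). The gripper opens to 85 mm and grips with 20 to 120 N. Pads are 22 mm wide; open, the fingers measure 114 mm over their backs; the gripper's body (76 mm by 85 mm) begins 54 mm behind the grasp point. The pads swing forward as they close: fully open they stand 13 mm farther back than shut.
Start: joints at [-1.375, 0.381, 1.297, -0, 1.464, -0.215], TCP at [0.22, -0.504, 0.231] pointing down, gripper open.
Joint ranges: [-3.11, 3.11], [-0.89, 2.33], [0.22, 2.48], [-1.42, 4.56], [0.17, 2.85], [-2.88, 2.88]. Speed limits (rad/s): [2.39, 2.39, 3.14, 3.14, 3.14, 3.14].

INTERFACE

Orientations are given as a unit quaternion [w, x, y, z].
In Python, from rig import ctrl, imaging gives the robot as it stands.
- The arm moves only by the tool carry_out, never from a script. Its arguments are lists of equal length, an entry for each row: "fingers": the closure, from -1 (fully open) to 1 (shut), so that 0 is half open; "delta_pos": the shift along the tool's x, y, z as a fraction of full scale, a list of three; "twist": the turn about the tool's z as a fraction of full scale. A call has 1 to 20 rows; each row shifts and turns the commanded pose from where the row before left it, along the tool's axes as they then stand; what a row does not reach is not made up. Full scale, the value 1, is 0.025 m for a shift and 0.08 rad for a turn. A row lasts 1/12 s, in which the tool goes at most 41.7 mm and 7.16 degrees, less where a joint would pass 70% of its speed; a pose out of reach is approached as far as the arm can. A call with a number of a shift or a turn outside -1 to 1 is refused whole. A call with a gripper value outside its range is refused whole. The fingers move at their own pace and stop on an object; "grip_force" is the grip in N (left out, the last holds). Time passes only in rows, so rows that do not move let the fingers close. It gives the time, the measured TCP pose, the force and the opening at its end, in the units of the state.
- ctrl.sense(): the state, without advancing time (a new reading comes with each control period).
- imaging.get_image(name): name is "scene" or "top" or "wrist"; returns the picture (420x560x3 uint8, red, green, blue); there is no depth.
- imaging.calibration(name): a dict with "fx", "fy", "cx", "cy" (pixels), "eye" and "attitude" of the camera in the world. Camera axes: x right, y down, z forward; pixel columns grow to the right and rows downward; lengths in m; the calibration is good to about 2 mm. A picture is of the moment at which its call begins: read the wrist's pose just before it. calibration takes no time and is no camera call; for the wrist camera it gives the pose at the moment of the call.
- ctrl.job_done(): hands the job in, once; it reports no verdict.
The state is a dict: "time": time; "qpos": joint angles; "qvel": joint speeds; "joint_torque": joint torques, N m; "ee_pos": TCP position; "ee_rot": TCP orientation; "force": force on the tool from outside, world axes, zero at the start; "wrist_torque": the same for the moment, N m; "gripper_width": opening from 0.0 (shut) to 1.0 (fully open).
Only numpy, scipy, OpenCV 4.12 (cv2) and the standard library are available. Lean on these libraries where they do the work, as an engineer would, in place of code of your own. Each camera call takes 0.05 s, during which the arm holds its last target. There are 200 camera calls.

## Working session

There is one attempt and no reset: what is moved stays moved. The work goes in short steps, Python scripts to look and compute and a tool call to move; the robot and the scene stay as the last step left them, time stands still between calls to the robot, and variables do not carry over. Pictures are saved under pics/ and viewed, about 8 in all and at most 12, crops included, and the job is handed in when it is done.

Besides the shell and the picture viewer there is one more tool, called after "Request:" as name(argument=value, ...) on one line, values as JSON. carry_out: Moves the arm, as the interface text tells. Its arguments: {"type":"object","properties":{"fingers":{"type":"array"},"delta_pos":{"type":"array"},"twist":{"type":"array"},"grip_force":{"type":"number"}},"required":["fingers","delta_pos","twist"]}

```bash
mkdir -p pics
python3 - <<'E'
from rig import ctrl, imaging
import cv2,numpy as np
print(ctrl.sense())
ims=[]
for n in ["scene","top"]:
    im=imaging.get_image(n); cv2.imwrite(f"pics/{n}0.png",im[:,:,::-1]); c=imaging.calibration(n); print(n,c)
    ims.append(im)
    h=cv2.cvtColor(im,cv2.COLOR_RGB2HSV)
    m=(((h[...,0]<8)|(h[...,0]>172))&(h[...,1]>150)&(h[...,2]>80)).astype(np.uint8)
    k,_,s,ce=cv2.connectedComponentsWithStats(m)
    for i in range(1,k):
        if s[i,4]>15: print(s[i],ce[i])
E
```

```text
{'time': 0.0, 'qpos': array([-1.37531771e+00,  3.81186272e-01,  1.29826899e+00,  1.93508790e-06,
        1.46358255e+00, -2.15313634e-01]), 'qvel': array([ 0.00126389,  0.00078358, -0.00202404,  0.0001228 ,  0.00130209,
       -0.00041011]), 'joint_torque': array([ 1.34141577e-03, -4.48454010e+01, -2.31279588e+01, -1.41517889e-04,
        4.63655277e-03, -1.54852711e-05]), 'ee_pos': array([ 0.21956784, -0.50395195,  0.23071422]), 'ee_rot': array([-7.22533360e-04,  9.78980035e-01,  2.03954818e-01,  8.12792731e-06]), 'force': array([-0.59826005, -0.14748923, -0.2789323 ]), 'wrist_torque': array([-0.0047298 ,  0.00125315,  0.0139751 ]), 'gripper_width': 0.9999167734611201}
scene {'fx': 503.56459418011104, 'fy': 503.56459418011104, 'cx': 278.8605751910709, 'cy': 197.60612492808056, 'eye': array([-0.09156215, -1.05157239,  1.02488696]), 'attitude': array([-0.44695691,  0.84820635, -0.25473742,  0.12603313])}
[338 118   5  10  33] [339.6969697  122.33333333]
[305 170   5   6  19] [307.05263158 172.26315789]
[335 210   4   9  30] [336.56666667 213.56666667]
top {'fx': 401.7522621851468, 'fy': 401.7522621851468, 'cx': 271.5350098220096, 'cy': 212.85225982365387, 'eye': array([0.33628211, 0.01479054, 1.24455788]), 'attitude': array([-0.08314374,  0.71646319, -0.68778241,  0.0819937 ])}
[287 115   6   6  34] [289.44117647 117.35294118]
[308 174   5   4  18] [310.         175.33333333]
[306 237   6   7  27] [308.18518519 240.07407407]
```

View pics/scene0.png

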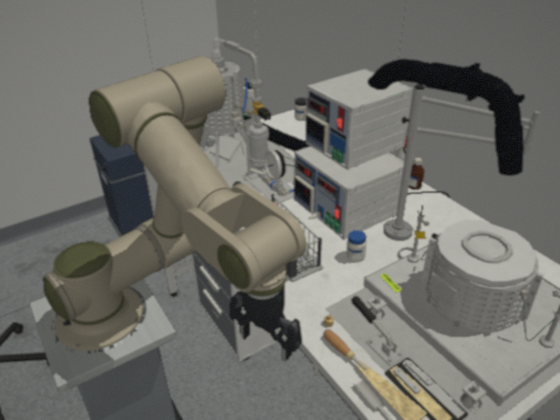

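View pics/top0.png

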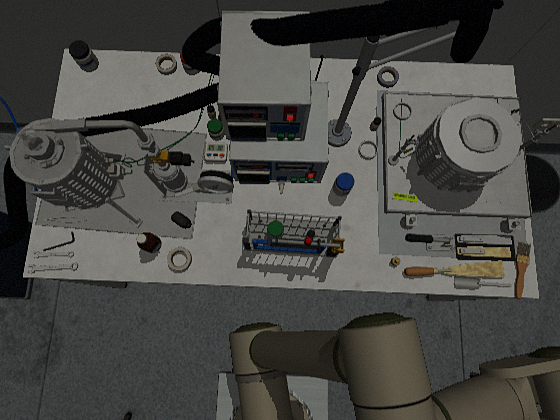

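The scene camera is blocked by the arm. The top view shows the gate in blue on the robot's side of the cage, the red knob at about (308,240), the brass keeper at the right end at (340,245), and the hinge on the left at about (247,238).

```bash
cat > h.py <<'E'
from rig import ctrl, imaging
import cv2,numpy as np
from scipy.spatial.transform import Rotation as R
def rot(q): return R.from_quat(np.r_[q[1:],q[0]]).as_matrix()
def ray(c,p):
    d=rot(c["attitude"])@np.array([(p[0]-c["cx"])/c["fx"],(p[1]-c["cy"])/c["fy"],1]); return c["eye"],d/np.linalg.norm(d)
def onz(c,p,z):
    e,d=ray(c,p); return e+d*(z-e[2])/d[2]
def tri(rays):
    A=sum(np.eye(3)-np.outer(d,d) for e,d in rays); b=sum((np.eye(3)-np.outer(d,d))@e for e,d in rays)
    return np.linalg.solve(A,b)
def mask(im,lo,hi):
    return cv2.inRange(cv2.cvtColor(im,cv2.COLOR_RGB2HSV),lo,hi)
def proj(c,P):
    v=rot(c["attitude"]).T@(np.asarray(P)-c["eye"]); return np.array([c["fx"]*v[0]/v[2]+c["cx"],c["fy"]*v[1]/v[2]+c["cy"]])
E
python3 - <<'E'
from h import *
im=cv2.cvtColor(cv2.imread("pics/top0.png"),cv2.COLOR_BGR2RGB); c=imaging.calibration("top")
k=onz(c,(308.2,239.5),.2); print("knob",k)
m=mask(im,(100,120,50),(125,255,255)); m[:225]=0;m[:,:235]=0;m[:,350:]=0;m[262:]=0
p=np.argwhere(m>0)[:,::-1].astype(np.float32); print(len(p),p.min(0),p.max(0))
l=cv2.fitLine(p,cv2.DIST_HUBER,0,.01,.01).ravel(); print(l)
a=onz(c,l[2:]-40*l[:2],.14);b=onz(c,l[2:]+40*l[:2],.14); d=a-b; print(a,b,"yaw of cage y",np.arctan2(d[1],d[0])-np.pi/2)
w=imaging.calibration("wrist"); s=ctrl.sense(); T=rot(s["ee_rot"]); print("cam in tool",T.T@(w["eye"]-s["ee_pos"]),T.T@rot(w["attitude"]),w["fx"],w["cx"],w["cy"])
print("tool x ang",np.arctan2(T[1,0],T[0,0]))
cv2.imwrite("pics/topc.png",cv2.resize(cv2.cvtColor(im,cv2.COLOR_RGB2BGR)[195:285,225:365],None,fx=5.5,fy=5.5,interpolation=cv2.INTER_CUBIC))
E
```

```text
knob [ 0.51719577 -0.07772938  0.2       ]
237 [253. 239.] [325. 252.]
[9.93036211e-01 1.17809325e-01 2.85124725e+02 2.47973053e+02]
[0.50987517 0.09096543 0.14      ] [ 0.49261104 -0.12971223  0.14      ] yaw of cage y -0.07807333478778022
cam in tool [ 0.0678505  -0.00024337 -0.14191847] [[ 0.00201263 -0.96446889 -0.26418877]
 [ 0.99999719  0.00161067  0.00173808]
 [-0.0012508  -0.26419153  0.96446942]] 298.4856327349535 276.11127687401626 210.91375997618152
tool x ang 0.410773869746107
```

View pics/topc.png

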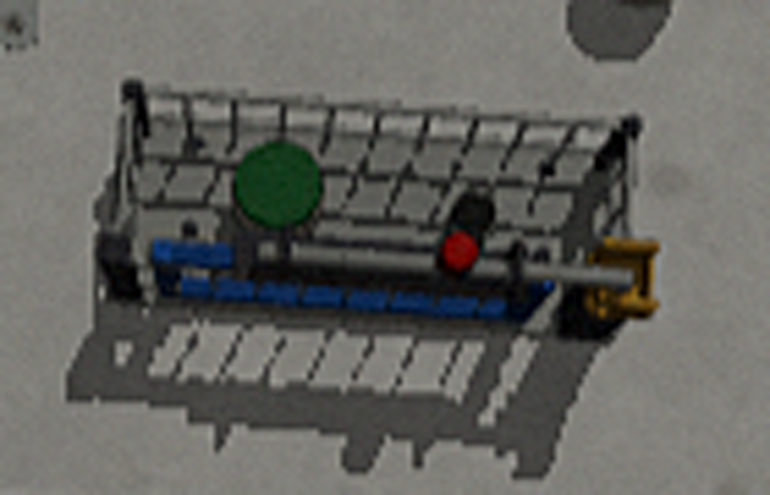

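Request:
carry_out(fingers=[-1, -1, -1, -1, -1, -1, -1, -1, -1, -1, -1, -1, -1, -1, -1, -1, -1, -1, -1, -1], delta_pos=[[0.88, -0.54, -0.14], [0.88, -0.54, -0.14], [0.88, -0.54, -0.14], [0.88, -0.54, -0.14], [0.88, -0.54, -0.14], [0.88, -0.54, -0.14], [0.88, -0.54, -0.14], [0.88, -0.54, -0.14], [0.88, -0.54, -0.14], [0.88, -0.54, -0.14], [0.88, -0.54, -0.14], [0.88, -0.54, -0.14], [0.88, -0.54, -0.14], [0.88, -0.54, -0.14], [0.88, -0.54, -0.14], [0.88, -0.54, -0.14], [0.88, -0.54, -0.14], [0.88, -0.54, -0.14], [0.88, -0.54, -0.14], [0.88, -0.54, -0.14]], twist=[0, 0, 0, 0, 0, 0, 0, 0, 0, 0, 0, 0, 0, 0, 0, 0, 0, 0, 0, 0], grip_force=60)

```text
time: 1.77
ee_pos: [0.5157, -0.0797, 0.3012]
ee_rot: [-0.0, 0.979, 0.204, -0.0]
force: [0.8, -0.5, 0.3]
gripper_width: 0.999
```

Request:
carry_out(fingers=[-1, -1, -1, -1, -1, -1, -1, -1, -1, -1, -1, -1, -1, -1, -1, -1], delta_pos=[[0, 0, 0], [0, 0, 0], [0, 0, 0], [0, 0, 0], [0, 0, 0], [0, 0, 0], [0, 0, 0], [0, 0, 0], [0, 0, 0], [0, 0, 0], [0, 0, 0], [0, 0, 0], [0, 0, 0], [0, 0, 0], [0, 0, 0], [0, 0, 0]], twist=[-1, -1, -1, -1, -1, -1, -1, -1, -1, -1, -1, -1, -1, -1, 0, 0])

```text
time: 3.1
ee_pos: [0.5151, -0.0809, 0.3011]
ee_rot: [-0.0, 0.722, 0.692, -0.0]
force: [0.1, 0.9, -0.2]
gripper_width: 1.001
```

Run:
```python
from h import *
c=imaging.calibration("top")
a=onz(c,(272.3,241.0),.16);b=onz(c,(338.6,245.5),.16); d=a-b; print("bar",a,b,"yaw",np.arctan2(d[1],d[0])-np.pi/2)
w=imaging.calibration("wrist"); s=ctrl.sense(); im=imaging.get_image("wrist"); cv2.imwrite("pics/w1.png",im[:,:,::-1])
np.savez("w1.npz",im=im,**{k:w[k] for k in w})
T=rot(s["ee_rot"]); print(s["time"],s["ee_pos"],s["qpos"],"toolx",np.arctan2(T[1,0],T[0,0]))
m=mask(im,(0,140,60),(8,255,255))|mask(im,(172,140,60),(180,255,255))
k,_,st,ce=cv2.connectedComponentsWithStats(m)
for i in range(1,k):
    if st[i,4]>30: print(st[i],ce[i],onz(w,ce[i],.2))
```

```text
bar [0.51596135 0.01658927 0.16      ] [ 0.51097821 -0.16435403  0.16      ] yaw -0.02753280337362507
3.1 [ 0.51511392 -0.08093915  0.30109852] [-3.83137757e-01  2.88679754e-01  1.23503747e+00 -1.70857221e-05
  1.61841942e+00 -3.40801535e-01] toolx 1.52845925272469
[518   0  22  35 474] [527.32067511  16.73417722] [0.70184329 0.05652965 0.2       ]
[504 127  15  18 145] [510.59310345 135.97241379] [ 0.70379187 -0.02649579  0.2       ]
[501 155  14   6  73] [507.4109589  157.47945205] [ 0.70405405 -0.0433186   0.2       ]
[499 168  14  10  73] [506.8630137  173.10958904] [ 0.70569076 -0.05600744  0.2       ]
[449 179  17  16 205] [457.8195122  185.86829268] [ 0.66695584 -0.06500686  0.2       ]
[265 196  21  21 345] [275.0057971  206.50144928] [ 0.51541144 -0.0764796   0.2       ]
```

View pics/w1.png

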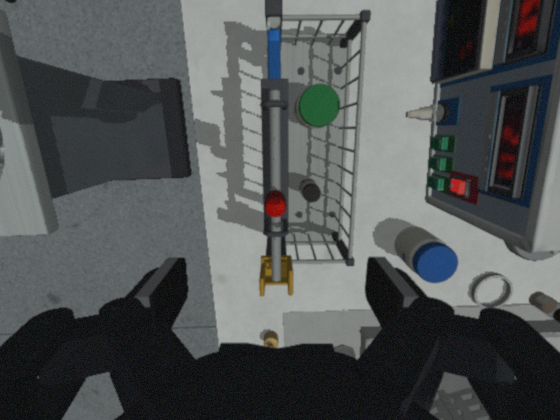

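The wrist view shows the red knob at (275,204), with the bar running almost vertically from (273,95) to (277,278). The brass keeper is at (276,272) and the hinge post at (274,10). No fingers are in the way.

Run:
```python
from h import *
w=np.load("w1.npz"); im=w["im"]; c=imaging.calibration("top")
print("knob tri",tri([ray(c,(308.2,239.8)),ray(w,(275,206.5))]))
for z in(.19,.206): print("knob wrist top face (275,203)",z,onz(w,(275,203.5),z))
# bar: bright strip between loops, per row
g=cv2.cvtColor(im,cv2.COLOR_RGB2GRAY).astype(int)
for r in (115,160,180,250): print(r,g[r,258:294])
for n,a,b in (("bar",(273,95),(277,278)),):
    A,B=onz(w,a,.16),onz(w,b,.16); print(n,A,B,"yaw",np.arctan2(*(A-B)[[1,0]])-np.pi/2)
for n,p in(("tray hinge side rear post",(365,15)),("latch rear",(350,262))): print(n,onz(w,p,.11))
cv2.imwrite("pics/w1c.png",cv2.resize(im[60:310,230:330,::-1],None,fx=2.3,fy=2.3,interpolation=cv2.INTER_CUBIC))
```

```text
knob tri [ 0.51592254 -0.07719801  0.19957138]
knob wrist top face (275,203) 0.19 [ 0.51537995 -0.07636526  0.19      ]
knob wrist top face (275,203) 0.206 [ 0.5155946  -0.07239059  0.206     ]
115 [119 130 120  90  53  43  37  43  44  42  43  56  70  92 100 102 108 118
 121 121 110  91  73  59  61  61  62  63  62  63  68  78  79  83  79  83]
160 [162 163 161 149 111  60  40  37  41  42  41  48  61  83  96 101 111 118
 120 118 114 102  83  64  62  59  60  60  62  67  92 118 123 124 125 126]
180 [167 163 164 160 130  74  43  42  44  40  44  40  59  81  97 106 111 118
 117 118 111 103  82  65  61  59  60  63  64  61  66  76  74  80  75  78]
250 [165 161 163 164 162 161 159 136  79  39  30  34  39  59  85  96 111 120
 122 120 115 110  89  49  31  27  33  63 121 160 164 164 163 162 163 160]
bar [0.51730833 0.01547783 0.16      ] [ 0.51374556 -0.16429128  0.16      ] yaw -0.01981595629561661
tray hinge side rear post [0.61032692 0.09037597 0.11      ]
latch rear [ 0.60230004 -0.17305995  0.11      ]
```

Request:
carry_out(fingers=[-1, -1, -1, -1, -1, -1, -1, -1, -1, -1, -1], delta_pos=[[0.16, 0.03, 0.5], [0, 0, 0.6], [0, 0, 0.6], [0, 0, 0.6], [0, 0, 0.6], [0, 0, 0.6], [0, 0, 0.6], [0, 0, 0.6], [0, 0, 0.5], [0, 0, 0], [0, 0, 0]], twist=[0, 0, 0, 0, 0, 0, 0, 0, 0, 0, 0])

```text
time: 4.07
ee_pos: [0.516, -0.077, 0.1713]
ee_rot: [-0.0, 0.722, 0.692, -0.0]
force: [-1.1, -0.0, 0.3]
gripper_width: 1.001
```

Request:
carry_out(fingers=[1, 1, 1, 1, 1, 1, 1, 1, 1, 1, 1, 1], delta_pos=[[0, 0, 0], [0, 0, 0], [0, 0, 0], [0, 0, 0], [0, 0, 0], [0, 0, 0], [0, 0, 0], [0, 0, 0], [0, 0, 0], [0, 0, 0], [0, 0, 0], [0, 0, 0]], twist=[0, 0, 0, 0, 0, 0, 0, 0, 0, 0, 0, 0])

```text
time: 5.07
ee_pos: [0.5153, -0.077, 0.1718]
ee_rot: [-0.0, 0.721, 0.693, -0.001]
force: [-5.7, -0.7, 6.3]
gripper_width: 0.191
```

Run:
```python
from h import *
s=ctrl.sense(); print(s["time"],s["ee_pos"],s["force"],s["gripper_width"])
im=imaging.get_image("wrist"); cv2.imwrite("pics/w2.png",im[:,:,::-1])
```

```text
5.0667 [ 0.51531699 -0.07698404  0.17179513] [-5.73422015 -0.68246184  6.29351402] 0.19135426315995943
```

View pics/w2.png

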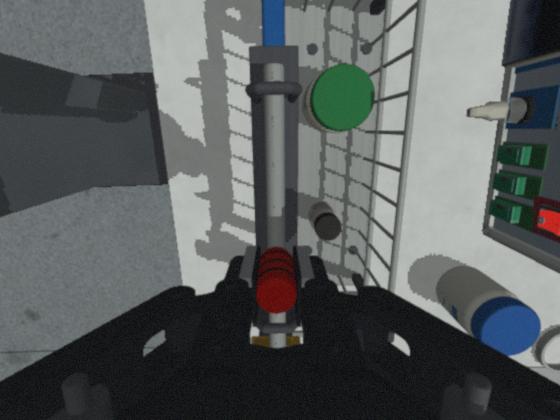

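The knob sits between the pads, at about (277,280), with an opening of 16 mm. The grasp is good, so I'll lift.

Request:
carry_out(fingers=[1, 1, 1, 1, 1, 1], delta_pos=[[0, 0, -0.14], [0, 0, -0.14], [0, 0, -0.14], [0, 0, -0.14], [0, 0, 0], [0, 0, 0]], twist=[0, 0, 0, 0, 0, 0])

```text
time: 5.62
ee_pos: [0.5153, -0.0769, 0.1852]
ee_rot: [-0.001, 0.721, 0.693, -0.001]
force: [-5.8, 0.1, -1.4]
gripper_width: 0.191
```

Request:
carry_out(fingers=[1, 1, 1, 1, 1, 1, 1, 1, 1, 1], delta_pos=[[0.2, 0, 0], [0.2, 0, 0], [0.2, 0, 0], [0.2, 0, 0], [0.2, 0, 0], [0.2, 0, 0], [0.2, 0, 0], [0.2, 0, 0], [0, 0, 0], [0, 0, 0]], twist=[0, 0, 0, 0, 0, 0, 0, 0, 0, 0])

```text
time: 6.45
ee_pos: [0.5164, -0.0363, 0.1849]
ee_rot: [-0.002, 0.721, 0.693, -0.001]
force: [-7.6, 1.1, -1.6]
gripper_width: 0.189
```

Request:
carry_out(fingers=[1, 1, 1, 1, 1], delta_pos=[[0.06, 0, 0], [0.06, 0, 0], [0.04, 0, 0], [0, 0, 0], [0, 0, 0]], twist=[0, 0, 0, 0, 0])

```text
time: 6.87
ee_pos: [0.5165, -0.0344, 0.185]
ee_rot: [-0.0, 0.721, 0.693, -0.002]
force: [-9.1, -8.6, -1.3]
gripper_width: 0.191
```

The draw stopped after about 42 mm with a firm 8.6 N, so the bolt is at its stop. Next is the swing.

Request:
carry_out(fingers=[1, 1, 1, 1, 1, 1, 1, 1], delta_pos=[[-0.02, -0.05, 0], [0.004, -0.186, 0], [0.004, -0.186, 0], [0.004, -0.186, 0], [0.004, -0.186, 0], [0.004, -0.186, 0], [0, 0, 0], [0, 0, 0]], twist=[0, 0.5, 0.5, 0.5, 0.5, 0.5, 0, 0])

```text
time: 7.53
ee_pos: [0.4939, -0.0316, 0.1857]
ee_rot: [0.001, 0.787, 0.617, -0.001]
force: [-1.5, -7.6, -1.5]
gripper_width: 0.191
```

Request:
carry_out(fingers=[1, 1, 1, 1, 1, 1, 1, 1, 1, 1, 1], delta_pos=[[0.004, -0.186, 0], [0.004, -0.186, 0], [0.004, -0.186, 0], [0.004, -0.186, 0], [0.004, -0.186, 0], [0.004, -0.186, 0], [0.004, -0.186, 0], [0.004, -0.186, 0], [0, 0, 0], [0, 0, 0], [0, 0, 0]], twist=[0.5, 0.5, 0.5, 0.5, 0.5, 0.5, 0.5, 0.5, 0, 0, 0])

```text
time: 8.45
ee_pos: [0.4593, -0.0176, 0.1856]
ee_rot: [0.002, 0.875, 0.484, -0.001]
force: [-4.4, -12.4, -1.4]
gripper_width: 0.196
```

Run:
```python
from h import *
s=ctrl.sense(); print(s["time"],s["ee_pos"],s["force"],s["gripper_width"])
w=imaging.calibration("wrist"); im=imaging.get_image("wrist"); t=imaging.get_image("top"); c=imaging.calibration("top")
np.savez("w3.npz",im=im,top=t,**w)
cv2.imwrite("pics/w3.png",im[:,:,::-1]); cv2.imwrite("pics/t3.png",cv2.resize(t[180:300,210:370,::-1],None,fx=5,fy=5,interpolation=cv2.INTER_CUBIC))
T=rot(s["ee_rot"]); print("tool yaw",np.arctan2(T[1,0],T[0,0]))
H=np.array([.5165+.116*np.sin(.032),-.0344+.116*np.cos(.032)]); v=s["ee_pos"][:2]-H
print("hinge",H,"r",np.hypot(*v),"swing est",-(np.arctan2(v[1],v[0])+np.pi/2+.032)%(2*np.pi))
```

```text
8.45 [ 0.45930099 -0.01762458  0.18556725] [ -4.35416421 -12.43508623  -1.38665969] 0.19644909159127977
tool yaw 1.0105654979162493
hinge [0.52021137 0.08154061] r 0.11637787464107062 swing est 0.5188180742100892
```

View pics/w3.png

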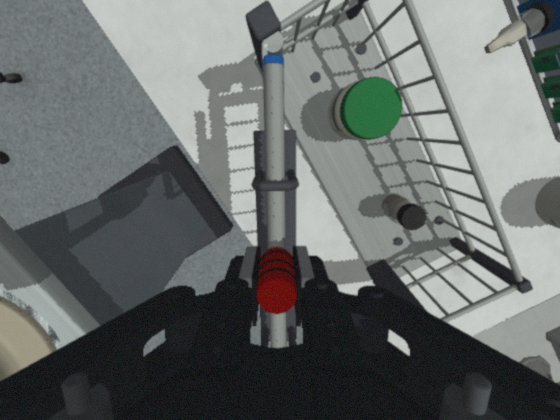

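View pics/t3.png

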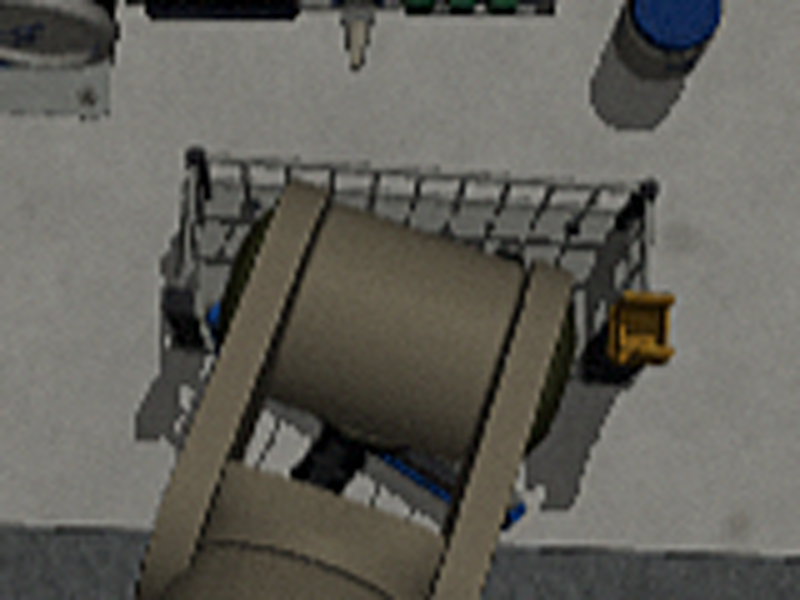

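The wrist view shows the knob still pinched at (277,280). The bar now lies against the hinge end at (272,58), the gate is well open, and the jar and vial are still standing. The top crop shows the keeper empty at (640,325), with the gate's free end swung out to about (515,515). I'll do one independent angle check from the picture, then hand in.

Run:
```python
from h import *
w=np.load("w3.npz")
y=lambda a,b,z:np.arctan2(*(onz(w,a,z)-onz(w,b,z))[[1,0]])
bar=y((273.5,80),(276.5,235),.174); rear=y((353,8),(523,285),.11)
print("swing deg",np.degrees(rear-bar)); d=np.degrees(rear-bar)
s=ctrl.sense(); print(s["time"],s["ee_pos"],s["gripper_width"],s["force"])
if 27<d<33: ctrl.job_done(); print("handed in")
```

```text
swing deg 36.66320249438049
8.55 [ 0.45930299 -0.01764437  0.18552225] 0.19020707256191294 [ -4.84654773 -13.04290121  -1.88503092]
```

(353,8) was the wrong feature: the rear top rail leaves the picture at about (405,0). I'll redo the check with the rail's own pixels.

Run:
```python
from h import *
w=np.load("w3.npz")
y=lambda a,b,z:np.arctan2(*(onz(w,a,z)-onz(w,b,z))[[1,0]])
bar=y((273.5,80),(276.5,235),.174); rear=y((406,2),(521,280),.11)
d=np.degrees(rear-bar); print("swing deg",d,"bar yaw",bar-np.pi/2,"cage yaw",rear-np.pi/2)
if 27<d<33: ctrl.job_done(); print("handed in")
```

```text
swing deg 29.658839638435797 bar yaw -0.5396728043353076 cage yaw -0.02202840032359843
the job is handed in; nothing more can be done
handed in
```

I gripped the red knob, lifted the bolt about 13.4 mm over the lip and drew it back about 42 mm, until it met its stop at about 8.6 N. I then swung the gate open and handed the job in at about 8.6 s, still gripping the knob.

- **Gate angle:** 29.7° by the hinge geometry and 29.7° by the last wrist picture. My first picture check read 36.7° because I had picked the wrong cage corner; the rear rail's own pixels gave the agreeing value.
- **Grip and forces:** the fingers were still closed on the knob (opening 0.19), with about 13–14 N on the tool, mostly a steady pull against the bolt's stop.
- **Surroundings:** the jar and vial were still standing in the cage in the last pictures. I did not re-measure the things round the cage. The arm did not go near them.

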